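# Put the mixed-up bench supplies back on their own mats

## Task

The label roll, the clip box and the barcode reader have been put back on each other's mats: move each to the mat of its own shape, the roll on the round mat, the clip box on the short oblong mat and the reader on the long mat. Each should end lying as it lies now, centred on its mat, with the clip box and the reader lengthways along theirs. The white paper square is free for setting one of them aside meanwhile; leave the other things on the bench alone.

Things in the scene. Friction and masses are not known exactly. Their poses are not given: they have to be found in the camera images.
- roll_center (a point): white paper label roll with a brown core hole, lying flat (axis upright), 68 mm diameter, 41 mm high; the hole cannot be used for gripping, grip it across its diameter from above. The point is its centre, 20.5 mm above its underside; z is its axis, up. It starts on the long mat.
- clip_center (a point): clear open box of aluminium seal clips, 81 mm long (its y axis) by 56 mm wide (its x axis), 30 mm high, open at the top, walls 2 mm; grip it across the 56 mm width (x). The point is its centre, 15 mm above its underside; z is up. It starts on the round mat.
- reader_center (a point): black hand barcode reader lying on its side, 178 mm long, 40 mm high. The point is the middle of its length, 18 mm above its underside; its x axis runs along its length towards the head (z up). The head (x from +3 to +87 mm) is up to 65 mm wide; the straight grip (x from -89 to +3 mm) is 34 mm wide in y and 34 mm high: grip it across y about 12 mm behind the point (x = -12 mm), close to its centre of mass. It starts along the short mat, overhanging both ends.
- round_mat: fixed round flat mat, 92 mm diameter, 3 mm thick, grey top with a black rim. Origin: centre of its underside, on the bench top (z = 0).
- short_mat: fixed short oblong flat mat, 105 mm long (its x axis) by 76 mm wide (its y axis), 3 mm thick, grey top with a black rim. Origin: centre of its underside, on the bench top.
- long_mat: fixed long oblong flat mat, 200 mm long (its x axis) by 85 mm wide (its y axis), 3 mm thick, grey top with a black rim. Origin: centre of its underside, on the bench top.
- paper_square: fixed square of white bench paper, 110 mm by 110 mm, 2 mm thick, empty at the start: free spot for setting one thing aside. Origin: centre of its underside, on the bench top.
- wash_bottle: bystander: white wash bottle with a red cap and bent spout, 64 mm diameter, 201 mm high, beyond the mats. Origin: on its underside, within 15 mm of its axis. Not to be moved.
- bench_timer: bystander: white three-key bench timer, 82 x 58 x 22 mm, beyond the mats. Origin: centre of its underside. Not to be moved.
There are look-alikes about, which are no part of the job. There is more than one size of the part that bears reader_center; the job needs the larger. What is shaped like the part that bears roll_center but pink or turquoise is not meant.

How it is judged:
At the end, for the whole second after the job is handed in: Roll centred on the round mat, clip box on the short mat, reader (mid-length) on the long mat, each within 15 mm; each lying flat as at the start (height within 5 mm, tilt under 0.1 rad) and at rest; long axes of clip box and reader within 0.2 rad of their mats', either way round (horizontal distance between roll_center and round_mat below 0.015 m and height (world z) of roll_center between 0.0185 and 0.0285 m and angle between each of roll_center, clip_center, reader_center's own z axis and vertical below 0.1 rad and linear speed of each of label_roll, clip_box, code_reader below 0.01 m/s and angular speed of each of label_roll, clip_box, code_reader below 0.1 rad/s and horizontal distance between clip_center and short_mat below 0.015 m and height (world z) of clip_center between 0.013 and 0.023 m and horizontal distance between reader_center and long_mat below 0.015 m and height (world z) of reader_center between 0.016 and 0.026 m and angle between the y axis of clip_center and the x axis of short_mat, either way round below 0.2 rad and angle between the x axis of reader_center and the x axis of long_mat, either way round below 0.2 rad); the robot touches nothing.
It fails at once if a bystander (wash bottle or timer) was shifted by more than 20 mm (distance of any of wash_bottle, bench_timer from where it was at the start of the episode above 0.02 m).
It also fails if it takes over 93 s, if anything falls off the work surface, if the arm or the gripper's body presses on something with over 40 N, if the wrist force passes 120 N, or if a joint passes its speed limit or range.

## Robot

A 6-joint arm with a two-finger parallel gripper is mounted at the origin on the work surface; the furniture and walls round the work are solid. World frame = base frame: x ahead of the robot, y to its left, z up, the work surface at z = 0. Lengths are in m, angles in rad, forces in N, time in s.
With the tool pointing down it reaches from about 0.3 to 0.775 m from the base axis. Payload 14.6 kg.
Tool frame: the origin (TCP) lies midway between the tips of the shut fingers; the grasp point (between the pads) lies 19 mm behind it (grasp_offset is the distance from the TCP to the grasp point, in m); z points along the fingers, y is the line along which they close (so a half turn about z gives the same grasp; the last joint's range is limited). The gripper opens to 94 mm and grips with 3 to 60 N. Pads are 16 mm wide; open, the fingers measure 119 mm over their backs; the gripper's body (75 mm by 177 mm) begins 78 mm behind the grasp point.
Start: joints at [-0.067, 0.3, 1.521, -0, 1.321, -0.067], TCP at [0.55, -0, 0.171] pointing down, gripper open.
Joint ranges: [-3.03, 3.03], [-0.79, 2.21], [0.23, 2.52], [-1.04, 4.18], [0, 3.07], [-2.55, 2.55]. Speed limits (rad/s): [2.22, 2.22, 2.57, 3.14, 3.14, 3.14].

## Interface

Orientations are given as [roll, pitch, yaw] about the fixed x, y, z axes, in that order (R = Rz(yaw) Ry(pitch) Rx(roll)).
In Python, from station import * gives the robot as it stands. The module is installed in compiled form; this text tells all that it offers.
- The arm moves only by the tool send_rows, never from a script. Its argument "rows" is a list of rows, each an object of numbers: "dx", "dy", "dz": the shift along the tool's x, y, z in mm; "roll": the turn about the tool's z in degrees; "jaw": the closure, from -1 (fully open) to 1 (shut). In form: [{"dx": .., "dy": .., "dz": .., "roll": .., "jaw": ..}, ...]. A call has 1 to 12 rows; each row shifts and turns the commanded pose from where the row before left it, along the tool's axes as they then stand; what a row does not reach is not made up. A row lasts 1/12 s, in which the tool goes at most 41.7 mm and 7.16 degrees, less where a joint would pass 70% of its speed; a pose out of reach is approached as far as the arm can. A call is refused whole if a number of a shift passes 41.7 or a number of a turn 7.16, either way. A call with a gripper value outside its range is refused whole. The fingers move at their own pace and stop on an object; "force" is the grip in N (left out, the last holds). Time passes only in rows, so rows that do not move let the fingers close. It gives the time, the measured TCP pose, the force, the opening and the grip force at its end, in the units of the state.
- get_obs(): the state, without advancing time (a new reading comes with each control period).
- camera(name): name is "scene" or "side" or "wrist"; returns a dict with "frame" (480x640x3 uint8, red, green, blue), "z_map" (480x640 float32, m along the optical axis (not along the pixel's ray), 0 where there is no reading), "camera_matrix" (3x3 intrinsics, pixels), "D" ([k1, k2, p1, p2, k3] as OpenCV has them; the pictures are not rectified), "rvec" (rotation vector, rad) and "tvec" (3), from world to camera coordinates, as OpenCV has them. Camera axes: x right, y down, z forward; pixel columns grow to the right and rows downward; lengths in m; the calibration is good to about 2 mm. A picture is of the moment at which its call begins.
- hand_in(): hands the job in; it is judged then, once.
The state is a dict: "time_s": time; "qpos": joint angles; "joint_vel": joint speeds; "tau": joint torques, N m; "ee_pos": TCP position; "eef_rot": TCP orientation; "force": force on the tool from outside, world axes, zero at the start; "moment": the same for the moment, N m; "grip_width": finger opening in m; "grip_force": force on a finger pad.
Only numpy, scipy, OpenCV 4.12 (cv2) and the standard library are available. Lean on these libraries where they do the work, as an engineer would, in place of code of your own. Each camera call takes 0.05 s, during which the arm holds its last target. There are 200 camera calls.

## Working session

There is one attempt and no reset: what is moved stays moved. The work goes in short steps, Python scripts to look and compute and a tool call to move; the robot and the scene stay as the last step left them, time stands still between calls to the robot, and variables do not carry over. Pictures are saved under pics/ and viewed, at most 14 in all, crops included, and the job is handed in when it is done.

Besides the shell and the picture viewer there is one more tool, called after "Request:" as a command line: name --argument value ..., lists and objects as JSON in quotes. send_rows: Moves the arm, as the interface text tells. Its arguments: {"type":"object","properties":{"rows":{"type":"array"},"force":{"type":"number"}},"required":["rows"]}

```bash
mkdir -p pics; cat > h.py <<'E'
from station import *
import numpy as np, cv2
def pts(c):
    z=c["z_map"]; h,w=z.shape
    v,u=np.mgrid[0:h,0:w].astype(np.float32)
    n=cv2.undistortPoints(np.stack([u.ravel(),v.ravel()],1)[:,None],c["camera_matrix"],np.array(c["D"]))[:,0].reshape(h,w,2)
    P=np.dstack([n*z[...,None],z])
    R=cv2.Rodrigues(np.array(c["rvec"]))[0]
    W=(P-np.array(c["tvec"]).reshape(3))@R
    W[z==0]=np.nan
    return W
E
python3 - <<'E'
from h import *
for n in ("scene","side"):
    c=camera(n); cv2.imwrite(f"pics/{n}0.png",c["frame"][...,::-1]); np.savez(f"{n}0.npz",f=c["frame"],W=pts(c))
print(get_obs())
E
```

```text
{'time_s': 0.1, 'qpos': array([-6.65940899e-02,  3.00429207e-01,  1.52152700e+00, -1.15468122e-05,
        1.32070036e+00, -6.65910024e-02]), 'joint_vel': array([ 0.00054706, -0.00032277, -0.00364191,  0.00045816, -0.0009538 ,
       -0.00079541]), 'tau': array([ 1.84928511e-03, -5.32644153e+01, -3.53284299e+01,  7.10431044e-02,
        2.34944851e-02, -7.30603051e-05]), 'ee_pos': array([5.49723623e-01, 1.53315185e-05, 1.70732208e-01]), 'eef_rot': array([-3.14053035e+00, -5.96349497e-05,  1.57079607e+00]), 'force': array([-0.75974436, -0.14477424, -0.14945255]), 'moment': array([0.00012088, 0.01458079, 0.02898751]), 'grip_force': 0.0, 'grip_width': 0.09361602744760725}
```

View pics/scene0.png

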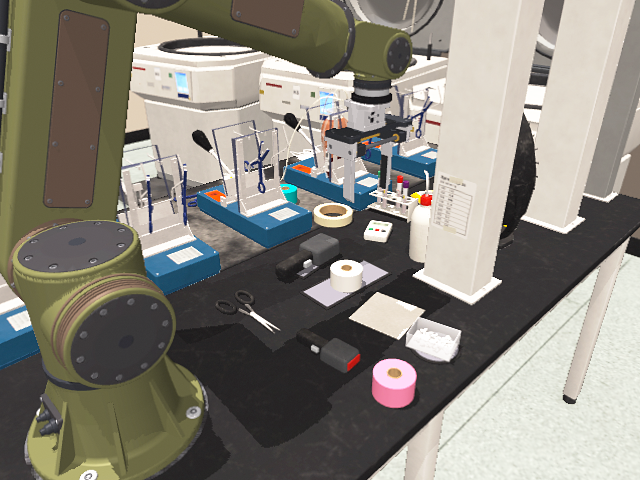

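View pics/side0.png

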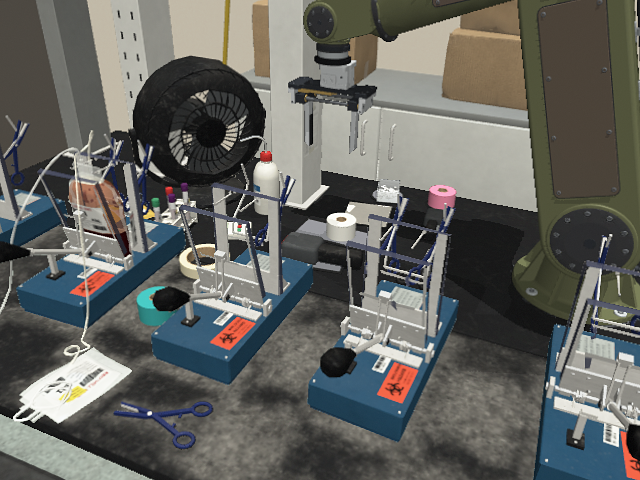

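The large black reader (310,258) lies on the short mat. A smaller one with a red nose (332,350) lies apart on the bench and is the look-alike. The white roll (347,275) is on the long mat; the pink one (394,382) and the turquoise one (288,190) aren't meant. The clip box is at (433,338), the paper at (388,315), and a pillar stands close by at (460,285). Next I'll measure these and check with an enlarged crop.

```bash
python3 - <<'E'
from h import *
d=np.load("scene0.npz");W=d["W"];f=d["f"]
for n,(u,v) in dict(readerhead=(322,245),readergrip=(290,265),roll=(347,268),longmatL=(312,292),longmatR=(380,270),paper=(388,315),clip=(433,338),small=(340,350),smallend=(308,338),timer=(377,231),bottle=(420,240),pillarbase=(440,285),pb2=(480,295),pink=(394,372),sciss=(245,305)).items(): print(n,W[v,u].round(3))
# top-down height map from both cameras
s=1000; H=np.zeros((600,700,3),np.uint8); Z=np.full((600,700),-1.)
for nm in("side","scene"):
    d2=np.load(nm+"0.npz");w=d2["W"].reshape(-1,3);c=d2["f"].reshape(-1,3)
    ok=np.isfinite(w[:,0])&(w[:,2]<.22)&(w[:,2]>-.02)
    w=w[ok];c=c[ok]
    i=((0.85-w[:,0])*s).astype(int);j=((0.35-w[:,1])*s).astype(int)
    k=(i>=0)&(i<600)&(j>=0)&(j<700)
    for a,b,z,cc in zip(i[k],j[k],w[k,2],c[k]):
        if z>Z[a,b]-.002: Z[a,b]=z;H[a,b]=cc
H=cv2.dilate(H,np.ones((3,3)))
for x in range(0,600,100): cv2.putText(H,f"x{.85-x/s:.2f}",(0,x+10),0,.4,(255,255,0),1);cv2.line(H,(0,x),(700,x),(60,60,0),1)
for x in range(0,700,100): cv2.putText(H,f"y{.35-x/s:.2f}",(x,595),0,.4,(255,255,0),1);cv2.line(H,(x,0),(x,600),(60,60,0),1)
cv2.imwrite("pics/top.png",H[...,::-1])
cr=cv2.resize(f[190:410,220:500],None,fx=2.7,fy=2.7,interpolation=cv2.INTER_CUBIC)
cv2.imwrite("pics/crop.png",cr[...,::-1])
E
```

```text
readerhead [0.541 0.118 0.045]
readergrip [0.443 0.117 0.034]
roll [0.518 0.018 0.038]
longmatL [0.437 0.041 0.004]
longmatR [ 0.606 -0.002  0.004]
paper [ 0.491 -0.119  0.002]
clip [ 0.488 -0.226  0.01 ]
small [ 0.327 -0.146  0.028]
smallend [ 0.313 -0.08   0.023]
timer [0.721 0.106 0.02 ]
bottle [ 0.698 -0.038  0.06 ]
pillarbase [ 0.646 -0.134  0.008]
pb2 [ 0.678 -0.21   0.006]
pink [ 0.346 -0.248  0.034]
sciss [0.305 0.097 0.008]
```

View pics/top.png

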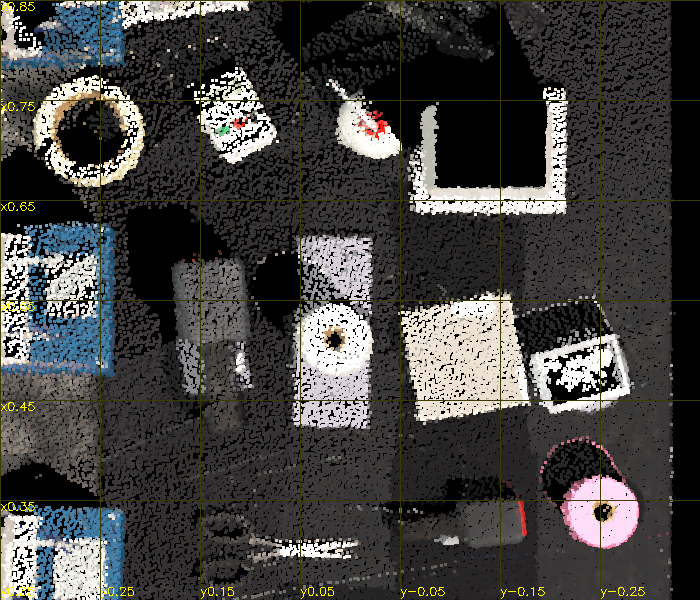

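View pics/crop.png

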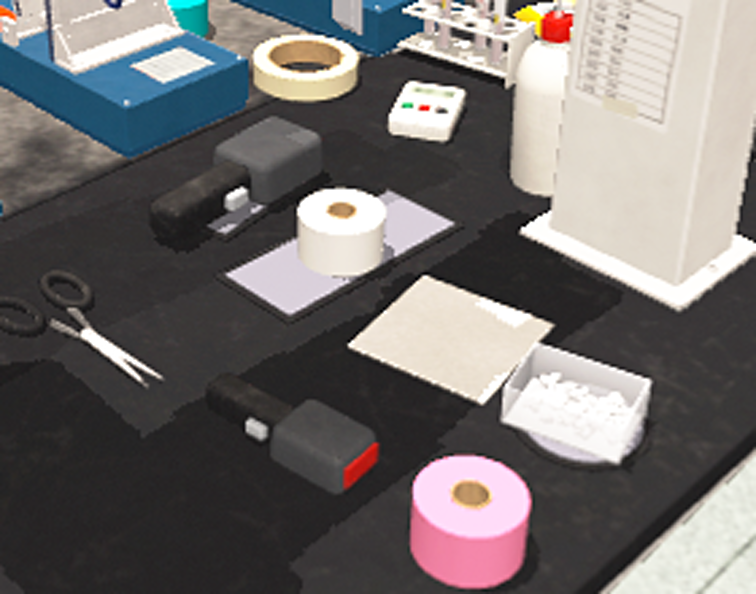

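```bash
cat >> h.py <<'E'
def rect(W,m):
    p=W[m][:,:2]; r=cv2.minAreaRect((p*1000).astype(np.float32)); return np.round(r[0],1),np.round(r[1],1),round(r[2],1),len(p)
def box(W,x0,x1,y0,y1,z0,z1):
    return (W[...,0]>x0)&(W[...,0]<x1)&(W[...,1]>y0)&(W[...,1]<y1)&(W[...,2]>z0)&(W[...,2]<z1)
E
python3 - <<'E'
from h import *
d=np.load("scene0.npz");W=d["W"];f=d["f"].astype(int)
m=box(W,.46,.57,-.04,.06,.036,.05); c,r=cv2.minEnclosingCircle((W[m][:,:2]*1000).astype(np.float32)); print("roll",c,r,np.nanmedian(W[m][:,2]))
br=f.min(2)
print("long",rect(W,box(W,.4,.65,-.04,.065,-.003,.008)&(br>110)))
print("paper",rect(W,box(W,.41,.57,-.18,-.045,-.004,.006)&(br>120)))
print("clip rim",rect(W,box(W,.42,.6,-.3,-.16,.025,.04)))
print("head",rect(W,box(W,.5,.65,.07,.2,.03,.05)), "grip",rect(W,box(W,.4,.5,.07,.2,.024,.05)),"all",rect(W,box(W,.4,.65,.07,.2,.02,.05)))
c=camera("wrist");cv2.imwrite("pics/w0.png",c["frame"][...,::-1]);R=cv2.Rodrigues(np.array(c["rvec"]))[0];print("cam",-R.T@np.array(c["tvec"]).ravel(),R[2])
E
```

```text
roll (510.45965576171875, 12.963643074035645) 36.97852325439453 0.04378574032286708
long (array([517.8,  16.5]), array([ 77.7, 191.1]), 88.5, 1029)
paper (array([ 495., -122.]), array([117.3, 127.1]), 10.3, 1925)
clip rim (array([ 475.8, -231.9]), array([62. , 81.5]), 14.7, 504)
head (array([544.5, 134.1]), array([90.8, 62.9]), 3.8, 625) grip (array([457.3, 124.1]), array([37.1, 84.5]), 88.8, 447) all (array([502.6, 130.1]), array([175.3,  64.4]), 6.2, 1244)
cam [0.55090705 0.07910947 0.38477587] [-0.00104539 -0.27398292 -0.96173399]
```

View pics/w0.png

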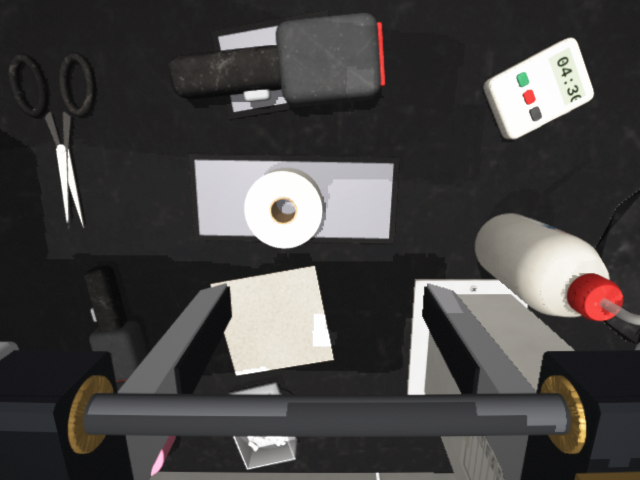

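The wrist view shows the reader (280,60), the roll (284,209) on the long mat, the paper (272,320), the clip box (265,435) and the short mat edges beside the reader grip. I'll measure from it.

```bash
python3 - <<'E'
from h import *
c=camera("wrist");W=pts(c);br=c["frame"].min(2).astype(int)
m=box(W,.46,.57,-.04,.06,.036,.05)&(br>120); cc,r=cv2.minEnclosingCircle((W[m][:,:2]*1000).astype(np.float32)); print("roll",cc,r,np.nanmedian(W[m][:,2]))
print("long",rect(W,box(W,.4,.65,-.04,.065,-.005,.012)&(br>110)))
print("paper",rect(W,box(W,.41,.57,-.19,-.05,-.005,.012)&(br>120)))
print("clip rim",rect(W,box(W,.42,.6,-.3,-.16,.025,.04)))
print("head",rect(W,box(W,.52,.65,.07,.2,.03,.05)), "grip",rect(W,box(W,.4,.48,.07,.2,.022,.05)),"all",rect(W,box(W,.4,.65,.07,.2,.022,.05)))
print("short vis",rect(W,box(W,.4,.51,.05,.22,-.005,.012)&(br>110)))
for u,v in((229,36),(228,100),(290,105),(278,25)):print(W[v,u])
E
```

```text
roll (512.1690063476562, 13.383581161499023) 34.30352783203125 0.04356287238541653
long (array([518.2,   9.5]), array([ 87.1, 189.7]), 88.7, 10346)
paper (array([ 495.4, -124.2]), array([110.9, 128.4]), 10.4, 9155)
clip rim (array([ 477.5, -233.9]), array([56.7, 81.4]), 16.1, 570)
head (array([557.2, 136.8]), array([80.1, 63.7]), 5.3, 7875) grip (array([450.1, 127.1]), array([60.8, 36.6]), 2.7, 3017) all (array([508.6, 132. ]), array([177.8,  64. ]), 5.5, 13684)
short vis (array([467. , 109.4]), array([118.8,  85.4]), 90.0, 1564)
[0.46558335 0.16069126 0.0051117 ]
[0.46080032 0.10772818 0.00259971]
[0.51855999 0.10223729 0.01663782]
[0.50862785 0.16934097 0.00438068]
```

Request:
send_rows --rows '[{"dx":7,"dy":-19,"jaw":-1},{"dx":6,"dy":-19,"jaw":-1},{"dz":25,"jaw":-1},{"dz":25,"jaw":-1},{"dz":25,"jaw":-1},{"dz":25,"jaw":-1},{"dz":25,"jaw":-1},{"dz":20,"jaw":-1},{"dz":13,"jaw":-1},{"jaw":-1},{"jaw":-1}]' --force 20

```text
invalid input at $.rows[0]: expected keys dx, dy, dz, roll, jaw
```

Request:
send_rows --rows '[{"jaw":1},{"jaw":1},{"jaw":1},{"jaw":1},{"jaw":1},{"jaw":1},{"jaw":1},{"jaw":1}]' --force 20

```text
invalid input at $.rows[0]: expected keys dx, dy, dz, roll, jaw
```

Request:
send_rows --rows '[{"dx":7,"dy":-19,"dz":0,"roll":0,"jaw":-1},{"dx":6,"dy":-19,"dz":0,"roll":0,"jaw":-1},{"dx":0,"dy":0,"dz":25,"roll":0,"jaw":-1},{"dx":0,"dy":0,"dz":25,"roll":0,"jaw":-1},{"dx":0,"dy":0,"dz":25,"roll":0,"jaw":-1},{"dx":0,"dy":0,"dz":25,"roll":0,"jaw":-1},{"dx":0,"dy":0,"dz":25,"roll":0,"jaw":-1},{"dx":0,"dy":0,"dz":20,"roll":0,"jaw":-1},{"dx":0,"dy":0,"dz":13,"roll":0,"jaw":-1},{"dx":0,"dy":0,"dz":0,"roll":0,"jaw":-1},{"dx":0,"dy":0,"dz":0,"roll":0,"jaw":-1}]' --force 20

```text
time_s: 1.12
ee_pos: [0.5118, 0.013, 0.0132]
eef_rot: [-3.141, -0.0, 1.571]
force: [0.6, -0.9, 0.3]
grip_width: 0.0935
grip_force: 0.0
```

Request:
send_rows --rows '[{"dx":0,"dy":0,"dz":0,"roll":0,"jaw":1},{"dx":0,"dy":0,"dz":0,"roll":0,"jaw":1},{"dx":0,"dy":0,"dz":0,"roll":0,"jaw":1},{"dx":0,"dy":0,"dz":0,"roll":0,"jaw":1},{"dx":0,"dy":0,"dz":0,"roll":0,"jaw":1},{"dx":0,"dy":0,"dz":0,"roll":0,"jaw":1},{"dx":0,"dy":0,"dz":0,"roll":0,"jaw":1},{"dx":0,"dy":0,"dz":0,"roll":0,"jaw":1}]' --force 20

```text
time_s: 1.78
ee_pos: [0.512, 0.013, 0.0133]
eef_rot: [3.142, 0.0, 1.571]
force: [-0.1, 0.0, 0.6]
grip_width: 0.044
grip_force: 0.0
```

```bash
python3 - <<'E'
from h import *
a=camera("wrist")["frame"];b=camera("scene")["frame"]
cv2.imwrite("pics/w1.png",np.hstack([cv2.resize(a,(400,300)),cv2.resize(b[180:400,250:500],(400,352))[:300]])[...,::-1]);o=get_obs();print(o["grip_width"],o["grip_force"])
E
```

```text
0.03637417656228236 0.0
```

View pics/w1.png

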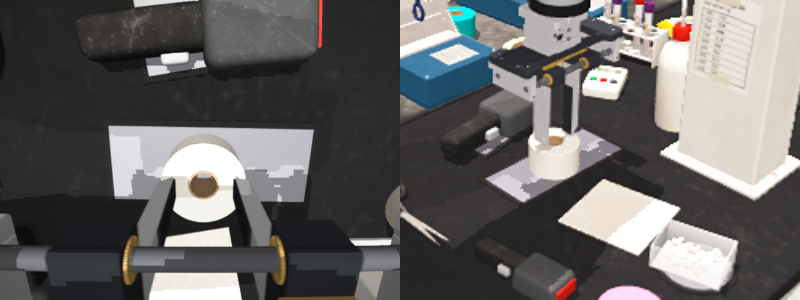

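The scene view shows the fingers at the roll's top with nothing gripped, so something doesn't agree. I'll measure the fingers and the roll by depth.

```bash
python3 - <<'E'
from h import *
for n in("scene","side"):
    c=camera(n);W=pts(c);f=c["frame"];np.savez("t.npz",W=W,f=f)
    m=box(W,.42,.6,-.06,.085,.008,.13)
    for z in np.arange(.01,.13,.01):
        k=m&(abs(W[...,2]-z)<.005)
        if k.sum()>3:
            p=W[k]*1000; print(n,round(z,2),k.sum(),p[:,:2].min(0).round(),p[:,:2].max(0).round(),np.median(p[:,:2],0).round())
o=get_obs();print(o["ee_pos"],o["grip_width"],o["qpos"])
k=cv2.resize(camera("scene")["frame"][210:300,300:400],None,fx=6,fy=6,interpolation=cv2.INTER_CUBIC);cv2.imwrite("pics/z1.png",k[...,::-1])
E
```

```text
scene 0.01 89 [475. -21.] [557.  37.] [487.  -8.]
scene 0.02 129 [476. -21.] [527.  36.] [486.  -8.]
scene 0.03 136 [475. -20.] [527.  36.] [487.  -7.]
scene 0.04 354 [476. -21.] [545.  48.] [500.   4.]
scene 0.05 101 [478. -19.] [538.  42.] [517.   7.]
scene 0.06 74 [480.   2.] [540.  24.] [529.   8.]
scene 0.07 82 [478.   1.] [542.  22.] [510.   8.]
scene 0.08 80 [479.   2.] [541.  25.] [492.   8.]
scene 0.09 87 [480.   0.] [542.  22.] [526.   8.]
scene 0.1 87 [479.   2.] [543.  22.] [493.   8.]
scene 0.11 89 [479.   1.] [541.  24.] [492.   6.]
scene 0.12 85 [478.   1.] [542.  21.] [491.   7.]
side 0.01 68 [478.  15.] [542.  52.] [501.  43.]
side 0.02 118 [478.   6.] [543.  54.] [499.  44.]
side 0.03 117 [477.   2.] [543.  54.] [503.  43.]
side 0.04 344 [477. -19.] [545.  53.] [511.  27.]
side 0.05 27 [493.   4.] [537.  51.] [529.  23.]
side 0.06 57 [484.   8.] [539.  28.] [529.  23.]
side 0.07 60 [484.   4.] [539.  29.] [495.  22.]
side 0.08 61 [484.   5.] [541.  28.] [528.  22.]
side 0.09 63 [484.   7.] [542.  27.] [497.  22.]
side 0.1 60 [484.   6.] [541.  28.] [497.  22.]
side 0.11 67 [484.   2.] [541.  29.] [529.  22.]
side 0.12 64 [483.   6.] [541.  28.] [529.  22.]
[0.5119781  0.01299433 0.01323417] 0.027813037454777454 [-4.61352595e-02  4.10641067e-01  1.77653080e+00 -3.06957772e-05
  9.54461732e-01 -4.61253951e-02]
```

View pics/z1.png

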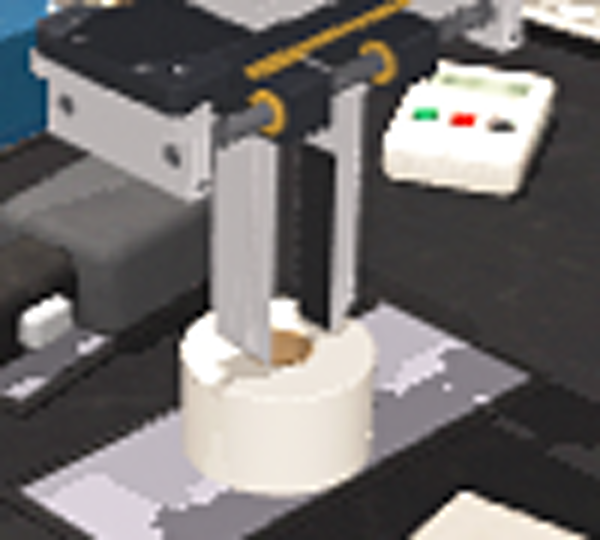

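```bash
python3 - <<'E'
from h import *
for fn,x0,x1,y0,y1 in(("scene0.npz",.47,.63,-.05,.05),("side0.npz",.47,.63,-.05,.05),("t.npz",.4,.62,-.06,.085)):
    W=np.load(fn)["W"]
    print(fn)
    for z in np.arange(.04,.32,.01):
        k=box(W,x0,x1,y0,y1,z-.005,z+.005)
        if k.sum()>3: p=W[k]*1000; print(round(z,2),k.sum(),p[:,:2].min(0).round(),p[:,:2].max(0).round())
E
```

```text
scene0.npz
0.04 449 [475. -22.] [544.  49.]
0.05 81 [478. -20.] [540.  44.]
0.21 58 [491. -10.] [603.   8.]
0.22 102 [489. -11.] [609.  11.]
0.23 102 [488. -11.] [608.  12.]
0.24 99 [487. -12.] [607.  10.]
0.25 111 [488. -12.] [609.  10.]
0.26 106 [488. -11.] [607.  10.]
0.27 107 [486. -11.] [607.   9.]
0.28 110 [488. -11.] [609.   8.]
0.29 98 [488. -12.] [607.  10.]
0.3 52 [470. -33.] [626.  34.]
0.31 186 [470. -35.] [628.  31.]
0.32 360 [470. -35.] [630.  33.]
side0.npz
0.04 359 [477. -20.] [545.  50.]
0.05 19 [480.  -8.] [539.  41.]
0.21 47 [492. -10.] [609.  14.]
0.22 74 [491. -10.] [611.  17.]
0.23 72 [490. -13.] [611.  16.]
0.24 81 [490. -11.] [610.  18.]
0.25 70 [490.  -9.] [611.  15.]
0.26 76 [491.  -6.] [610.  17.]
0.27 78 [490.  -9.] [612.  15.]
0.28 80 [490. -10.] [611.  14.]
0.29 70 [490.  -8.] [610.  15.]
0.3 62 [470. -26.] [629.  36.]
0.31 276 [470. -31.] [629.  41.]
0.32 371 [470. -31.] [628.  40.]
t.npz
0.04 344 [477. -19.] [545.  53.]
0.05 27 [493.   4.] [537.  51.]
0.06 57 [484.   8.] [539.  28.]
0.07 60 [484.   4.] [539.  29.]
0.08 61 [484.   5.] [541.  28.]
0.09 63 [484.   7.] [542.  27.]
0.1 60 [484.   6.] [541.  28.]
0.11 67 [484.   2.] [541.  29.]
0.12 64 [483.   6.] [541.  28.]
0.13 66 [483.   6.] [542.  28.]
0.14 39 [433.  -1.] [589.  46.]
0.15 175 [432. -16.] [593.  52.]
0.16 351 [431. -20.] [593.  53.]
0.17 255 [425. -21.] [600.  53.]
0.18 364 [424. -22.] [601.  53.]
0.19 606 [423. -19.] [601.  52.]
0.2 150 [470.  -7.] [532.  43.]
0.21 150 [471.  -6.] [530.  43.]
0.22 77 [471.  -3.] [530.  49.]
0.23 179 [471. -14.] [544.  52.]
0.24 223 [473. -13.] [551.  56.]
0.25 134 [480.   5.] [542.  52.]
0.26 131 [477.   0.] [547.  52.]
0.27 124 [477.  -1.] [538.  52.]
0.28 122 [478.  -4.] [531.  73.]
0.29 105 [485.  64.] [544.  77.]
0.3 170 [469.  65.] [552.  78.]
0.31 200 [457.  62.] [554.  79.]
0.32 241 [442.  64.] [555.  80.]
```

Cause found: at the start the fingertips were really at z ≈ 0.206 (body at ≈ 0.303), while the state reports 0.171. The tips are about 35 mm higher than reported, so the fingers shut just above the roll without touching it. I'll open, go 36 mm lower and check the force.

Request:
send_rows --rows '[{"dx":0,"dy":0,"dz":0,"roll":0,"jaw":-1},{"dx":0,"dy":0,"dz":0,"roll":0,"jaw":-1},{"dx":0,"dy":0,"dz":0,"roll":0,"jaw":-1},{"dx":0,"dy":0,"dz":0,"roll":0,"jaw":-1},{"dx":0,"dy":0,"dz":0,"roll":0,"jaw":-1},{"dx":0,"dy":0,"dz":0,"roll":0,"jaw":-1},{"dx":0,"dy":0,"dz":0,"roll":0,"jaw":-1},{"dx":0,"dy":0,"dz":0,"roll":0,"jaw":-1},{"dx":0,"dy":0,"dz":0,"roll":0,"jaw":-1},{"dx":0,"dy":0,"dz":0,"roll":0,"jaw":-1},{"dx":0,"dy":0,"dz":0,"roll":0,"jaw":-1},{"dx":0,"dy":0,"dz":0,"roll":0,"jaw":-1}]'

```text
time_s: 3.03
ee_pos: [0.512, 0.013, 0.0132]
eef_rot: [-3.142, 0.0, 1.571]
force: [-0.7, 0.7, -1.3]
grip_width: 0.0938
grip_force: 0.0
```

Request:
send_rows --rows '[{"dx":0,"dy":0,"dz":10,"roll":0,"jaw":-1},{"dx":0,"dy":0,"dz":10,"roll":0,"jaw":-1},{"dx":0,"dy":0,"dz":8,"roll":0,"jaw":-1},{"dx":0,"dy":0,"dz":4,"roll":0,"jaw":-1},{"dx":0,"dy":0,"dz":0,"roll":0,"jaw":-1},{"dx":0,"dy":0,"dz":0,"roll":0,"jaw":-1}]'

```text
time_s: 3.53
ee_pos: [0.5118, 0.013, -0.0191]
eef_rot: [-3.141, -0.0, 1.571]
force: [0.1, 0.1, 0.1]
grip_width: 0.0941
grip_force: 0.0
```

Request:
send_rows --rows '[{"dx":0,"dy":0,"dz":4,"roll":0,"jaw":0},{"dx":0,"dy":0,"dz":0,"roll":0,"jaw":1},{"dx":0,"dy":0,"dz":0,"roll":0,"jaw":1},{"dx":0,"dy":0,"dz":0,"roll":0,"jaw":1},{"dx":0,"dy":0,"dz":0,"roll":0,"jaw":1},{"dx":0,"dy":0,"dz":0,"roll":0,"jaw":1},{"dx":0,"dy":0,"dz":0,"roll":0,"jaw":1}]' --force 20

```text
time_s: 4.12
ee_pos: [0.5121, 0.013, -0.0226]
eef_rot: [3.141, 0.0, 1.571]
force: [-0.9, -1.1, 2.4]
grip_width: 0.0673
grip_force: 20.0
```

Request:
send_rows --rows '[{"dx":0,"dy":0,"dz":-15,"roll":0,"jaw":1},{"dx":0,"dy":0,"dz":-20,"roll":0,"jaw":1},{"dx":0,"dy":0,"dz":-25,"roll":0,"jaw":1},{"dx":-20,"dy":-5,"dz":0,"roll":0,"jaw":1},{"dx":-26,"dy":-6,"dz":0,"roll":0,"jaw":1},{"dx":-26,"dy":-6,"dz":0,"roll":0,"jaw":1},{"dx":-26,"dy":-6,"dz":0,"roll":0,"jaw":1},{"dx":-20,"dy":-4,"dz":0,"roll":0,"jaw":1},{"dx":0,"dy":0,"dz":20,"roll":0,"jaw":1},{"dx":0,"dy":0,"dz":20,"roll":0,"jaw":1},{"dx":0,"dy":0,"dz":14,"roll":0,"jaw":1},{"dx":0,"dy":0,"dz":6,"roll":0,"jaw":1}]'

```text
time_s: 5.12
ee_pos: [0.4837, -0.1049, -0.0244]
eef_rot: [-3.139, -0.001, 1.571]
force: [-18.3, 0.1, 31.6]
grip_width: 0.0674
grip_force: 20.0
```

Request:
send_rows --rows '[{"dx":0,"dy":0,"dz":0,"roll":0,"jaw":1},{"dx":0,"dy":0,"dz":0,"roll":0,"jaw":1},{"dx":0,"dy":0,"dz":0,"roll":0,"jaw":-1},{"dx":0,"dy":0,"dz":0,"roll":0,"jaw":-1},{"dx":0,"dy":0,"dz":0,"roll":0,"jaw":-1},{"dx":0,"dy":0,"dz":0,"roll":0,"jaw":-1},{"dx":0,"dy":0,"dz":0,"roll":0,"jaw":-1},{"dx":0,"dy":0,"dz":0,"roll":0,"jaw":-1}]'

```text
time_s: 5.78
ee_pos: [0.4851, -0.105, -0.0226]
eef_rot: [3.141, 0.0, 1.571]
force: [-0.3, 0.1, 0.9]
grip_width: 0.0941
grip_force: 0.0
```

Request:
send_rows --rows '[{"dx":0,"dy":0,"dz":-20,"roll":0,"jaw":-1},{"dx":0,"dy":0,"dz":-40,"roll":0,"jaw":-1},{"dx":0,"dy":0,"dz":-40,"roll":0,"jaw":-1},{"dx":40,"dy":5,"dz":-40,"roll":0,"jaw":-1},{"dx":40,"dy":5,"dz":0,"roll":0,"jaw":-1},{"dx":40,"dy":5,"dz":0,"roll":0,"jaw":-1},{"dx":0,"dy":0,"dz":0,"roll":0,"jaw":-1},{"dx":0,"dy":0,"dz":0,"roll":0,"jaw":-1}]'

```text
time_s: 6.45
ee_pos: [0.4986, 0.0059, 0.1067]
eef_rot: [3.142, 0.0, 1.574]
force: [-0.7, 0.0, -0.4]
grip_width: 0.0939
grip_force: 0.0
```

```bash
python3 - <<'E'
from h import *
c=camera("wrist");W=pts(c);br=c["frame"].min(2).astype(int);cv2.imwrite("pics/w2.png",c["frame"][...,::-1])
print("long",rect(W,box(W,.4,.65,-.035,.065,-.006,.012)&(br>110)))
z=box(W,.4,.65,-.035,.065,-.006,.012)&(br>110);print(np.median(W[z],0),np.percentile(W[z],[1,99],axis=0))
print("reader",rect(W,box(W,.4,.65,.07,.2,.022,.05)),"head",rect(W,box(W,.52,.65,.07,.2,.03,.05)), "grip",rect(W,box(W,.4,.48,.07,.2,.022,.05)))
m=box(W,.4,.57,-.16,-.04,.036,.05)&(br>120); print("roll",cv2.minEnclosingCircle((W[m][:,:2]*1000).astype(np.float32)))
print(get_obs()["ee_pos"])
E
```

```text
long (array([518.8,  15.5]), array([ 74.6, 189.6]), 88.8, 20302)
[0.51818864 0.01754411 0.00388271] [[ 0.42621471 -0.02031292  0.00221555]
 [ 0.61116611  0.05223064  0.00554729]]
reader (array([508.4, 132.2]), array([177.7,  64.2]), 5.5, 20491) head (array([557.2, 136.9]), array([80. , 63.8]), 5.2, 11431) grip (array([450.3, 127.2]), array([61.2, 35.2]), 3.8, 4618)
roll ((485.8727111816406, -104.08543395996094), 34.438446044921875)
[0.49856268 0.00464538 0.10652357]
```

View pics/w2.png

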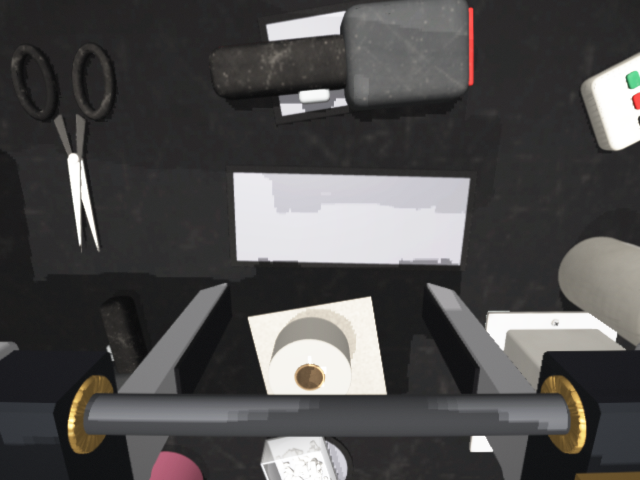

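The long mat is now clear at (352,218), centre (0.519, 0.016), turned -1.2°. The reader's centre is (0.5085, 0.132), turned 5.3°, so I grasp at (0.4966, 0.131).

Request:
send_rows --rows '[{"dx":25,"dy":0,"dz":0,"roll":0,"jaw":-1},{"dx":25,"dy":0,"dz":0,"roll":0,"jaw":-1},{"dx":25,"dy":0,"dz":0,"roll":0,"jaw":-1},{"dx":25,"dy":0,"dz":0,"roll":0,"jaw":-1},{"dx":26,"dy":-2,"dz":0,"roll":0,"jaw":-1}]'

```text
time_s: 6.92
ee_pos: [0.4969, 0.1299, 0.1064]
eef_rot: [-3.141, 0.0, 1.569]
force: [1.1, -0.0, 1.3]
grip_width: 0.0943
grip_force: 0.0
```

Request:
send_rows --rows '[{"dx":0,"dy":0,"dz":0,"roll":7.06,"jaw":-1},{"dx":0,"dy":0,"dz":0,"roll":7.06,"jaw":-1},{"dx":0,"dy":0,"dz":0,"roll":7.06,"jaw":-1},{"dx":0,"dy":0,"dz":0,"roll":7.06,"jaw":-1},{"dx":0,"dy":0,"dz":0,"roll":7.06,"jaw":-1},{"dx":0,"dy":0,"dz":0,"roll":7.06,"jaw":-1},{"dx":0,"dy":0,"dz":0,"roll":7.06,"jaw":-1},{"dx":0,"dy":0,"dz":0,"roll":7.06,"jaw":-1},{"dx":0,"dy":0,"dz":0,"roll":7.06,"jaw":-1},{"dx":0,"dy":0,"dz":0,"roll":7.06,"jaw":-1},{"dx":0,"dy":0,"dz":0,"roll":7.06,"jaw":-1},{"dx":0,"dy":0,"dz":0,"roll":7.06,"jaw":-1}]'

```text
time_s: 7.92
ee_pos: [0.4969, 0.1288, 0.1064]
eef_rot: [3.141, 0.0, 0.084]
force: [1.0, -0.3, -0.6]
grip_width: 0.0942
grip_force: 0.0
```

Request:
send_rows --rows '[{"dx":0,"dy":0,"dz":0,"roll":0,"jaw":-1},{"dx":0,"dy":0,"dz":0,"roll":0,"jaw":-1}]'

```text
time_s: 8.08
ee_pos: [0.4968, 0.1293, 0.1064]
eef_rot: [3.141, 0.0, 0.095]
force: [-0.9, 0.7, -0.3]
grip_width: 0.094
grip_force: 0.0
```

Request:
send_rows --rows '[{"dx":0,"dy":-1.7,"dz":25,"roll":0,"jaw":-1},{"dx":0,"dy":0,"dz":25,"roll":0,"jaw":-1},{"dx":0,"dy":0,"dz":25,"roll":0,"jaw":-1},{"dx":0,"dy":0,"dz":20,"roll":0,"jaw":-1},{"dx":0,"dy":0,"dz":15,"roll":0,"jaw":-1},{"dx":0,"dy":0,"dz":12,"roll":0,"jaw":-1},{"dx":0,"dy":0,"dz":6,"roll":0,"jaw":-1},{"dx":0,"dy":0,"dz":4,"roll":0,"jaw":-1},{"dx":0,"dy":0,"dz":0,"roll":0,"jaw":-1},{"dx":0,"dy":0,"dz":0,"roll":0,"jaw":-1}]'

```text
time_s: 8.92
ee_pos: [0.4969, 0.1319, -0.0249]
eef_rot: [-3.142, -0.001, 0.093]
force: [0.7, 0.2, 0.3]
grip_width: 0.0943
grip_force: 0.0
```

Request:
send_rows --rows '[{"dx":0,"dy":0,"dz":0,"roll":0,"jaw":1},{"dx":0,"dy":0,"dz":0,"roll":0,"jaw":1},{"dx":0,"dy":0,"dz":0,"roll":0,"jaw":1},{"dx":0,"dy":0,"dz":0,"roll":0,"jaw":1},{"dx":0,"dy":0,"dz":0,"roll":0,"jaw":1},{"dx":0,"dy":0,"dz":0,"roll":0,"jaw":1},{"dx":0,"dy":0,"dz":0,"roll":0,"jaw":1},{"dx":0,"dy":0,"dz":0,"roll":0,"jaw":1},{"dx":0,"dy":0,"dz":0,"roll":0,"jaw":1},{"dx":0,"dy":0,"dz":0,"roll":0,"jaw":1},{"dx":0,"dy":0,"dz":0,"roll":0,"jaw":1}]' --force 30

```text
time_s: 9.83
ee_pos: [0.4965, 0.1321, -0.0254]
eef_rot: [-3.142, 0.0, 0.092]
force: [-0.2, 0.4, 0.7]
grip_width: 0.0333
grip_force: 30.0
```

Request:
send_rows --rows '[{"dx":0,"dy":0,"dz":-10,"roll":0,"jaw":1},{"dx":0,"dy":0,"dz":-20,"roll":0,"jaw":1},{"dx":0,"dy":0,"dz":-20,"roll":0,"jaw":1},{"dx":0,"dy":0,"dz":-10,"roll":3.25,"jaw":1},{"dx":0,"dy":0,"dz":0,"roll":3.25,"jaw":1},{"dx":2.6,"dy":15.6,"dz":0,"roll":0,"jaw":1},{"dx":2,"dy":20,"dz":0,"roll":0,"jaw":1},{"dx":2,"dy":20,"dz":0,"roll":0,"jaw":1},{"dx":2,"dy":20,"dz":0,"roll":0,"jaw":1},{"dx":2,"dy":20,"dz":0,"roll":0,"jaw":1},{"dx":2,"dy":20,"dz":0,"roll":0,"jaw":1},{"dx":0,"dy":0,"dz":0,"roll":0,"jaw":1}]'

```text
time_s: 10.83
ee_pos: [0.5068, 0.0136, 0.0352]
eef_rot: [3.141, -0.0, -0.024]
force: [-0.2, -0.2, -1.2]
grip_width: 0.0336
grip_force: 30.0
```

Request:
send_rows --rows '[{"dx":0,"dy":0,"dz":0,"roll":0,"jaw":1},{"dx":0,"dy":0,"dz":0,"roll":0,"jaw":1}]'

```text
time_s: 11.0
ee_pos: [0.5066, 0.0166, 0.0349]
eef_rot: [-3.141, -0.0, -0.021]
force: [-0.5, -0.3, -2.3]
grip_width: 0.0335
grip_force: 30.0
```

Request:
send_rows --rows '[{"dx":0,"dy":0,"dz":20,"roll":0,"jaw":1},{"dx":0,"dy":0,"dz":20,"roll":0,"jaw":1},{"dx":0,"dy":0,"dz":12,"roll":0,"jaw":1},{"dx":0,"dy":0,"dz":5,"roll":0,"jaw":1},{"dx":0,"dy":0,"dz":2.5,"roll":0,"jaw":1},{"dx":0,"dy":0,"dz":0,"roll":0,"jaw":1},{"dx":0,"dy":0,"dz":0,"roll":0,"jaw":-1},{"dx":0,"dy":0,"dz":0,"roll":0,"jaw":-1},{"dx":0,"dy":0,"dz":0,"roll":0,"jaw":-1},{"dx":0,"dy":0,"dz":0,"roll":0,"jaw":-1},{"dx":0,"dy":0,"dz":0,"roll":0,"jaw":-1},{"dx":0,"dy":0,"dz":0,"roll":0,"jaw":-1}]'

```text
time_s: 12.0
ee_pos: [0.5067, 0.0162, -0.0247]
eef_rot: [-3.142, -0.0, -0.021]
force: [-0.2, -0.6, 0.3]
grip_width: 0.0701
grip_force: 0.0
```

Request:
send_rows --rows '[{"dx":0,"dy":0,"dz":0,"roll":0,"jaw":-1},{"dx":0,"dy":0,"dz":0,"roll":0,"jaw":-1},{"dx":0,"dy":0,"dz":0,"roll":0,"jaw":-1},{"dx":0,"dy":0,"dz":0,"roll":0,"jaw":-1},{"dx":0,"dy":0,"dz":-15,"roll":0,"jaw":-1},{"dx":0,"dy":0,"dz":-25,"roll":0,"jaw":-1},{"dx":0,"dy":0,"dz":-25,"roll":0,"jaw":-1},{"dx":0,"dy":0,"dz":-25,"roll":0,"jaw":-1},{"dx":0,"dy":0,"dz":-25,"roll":0,"jaw":-1},{"dx":0,"dy":0,"dz":-25,"roll":0,"jaw":-1},{"dx":0,"dy":0,"dz":-25,"roll":0,"jaw":-1},{"dx":0,"dy":0,"dz":0,"roll":0,"jaw":-1}]'

```text
time_s: 13.0
ee_pos: [0.5086, 0.0161, 0.1448]
eef_rot: [3.141, -0.007, -0.021]
force: [1.5, -0.7, 0.8]
grip_width: 0.0944
grip_force: 0.0
```

Request:
send_rows --rows '[{"dx":0,"dy":0,"dz":0,"roll":-7,"jaw":-1},{"dx":0,"dy":0,"dz":0,"roll":-7,"jaw":-1},{"dx":0,"dy":0,"dz":0,"roll":-7,"jaw":-1},{"dx":0,"dy":0,"dz":0,"roll":-7,"jaw":-1},{"dx":0,"dy":0,"dz":0,"roll":-7,"jaw":-1},{"dx":0,"dy":0,"dz":0,"roll":-7,"jaw":-1},{"dx":0,"dy":0,"dz":0,"roll":-7,"jaw":-1},{"dx":0,"dy":0,"dz":0,"roll":-7,"jaw":-1},{"dx":0,"dy":0,"dz":0,"roll":-7,"jaw":-1},{"dx":0,"dy":0,"dz":0,"roll":-7,"jaw":-1},{"dx":0,"dy":0,"dz":0,"roll":-7,"jaw":-1},{"dx":0,"dy":0,"dz":0,"roll":-7,"jaw":-1}]'

```text
time_s: 14.0
ee_pos: [0.5064, 0.0162, 0.1395]
eef_rot: [-3.141, 0.0, 1.451]
force: [-0.3, -0.4, -0.9]
grip_width: 0.0937
grip_force: 0.0
```

Request:
send_rows --rows '[{"dx":0,"dy":0,"dz":0,"roll":-7.1,"jaw":-1},{"dx":-20,"dy":0,"dz":0,"roll":0,"jaw":-1},{"dx":0,"dy":0,"dz":0,"roll":0,"jaw":-1},{"dx":0,"dy":0,"dz":0,"roll":0,"jaw":-1}]'

```text
time_s: 14.33
ee_pos: [0.5065, -0.0041, 0.1397]
eef_rot: [-3.141, -0.0, 1.567]
force: [0.7, -0.1, 0.2]
grip_width: 0.0942
grip_force: 0.0
```

```bash
python3 - <<'E'
from h import *
c=camera("wrist");W=pts(c);br=c["frame"].min(2).astype(int);cv2.imwrite("pics/w3.png",c["frame"][...,::-1])
print("short",rect(W,box(W,.4,.6,.07,.2,-.006,.012)&(br>110)))
print("reader",rect(W,box(W,.4,.65,-.04,.07,.022,.05)),"head",rect(W,box(W,.53,.65,-.04,.07,.03,.05)), "grip",rect(W,box(W,.4,.49,-.04,.07,.022,.05)))
print(get_obs()["ee_pos"],get_obs()["eef_rot"])
print("clip",rect(W,box(W,.42,.6,-.3,-.16,.025,.045)))
E
```

```text
short (array([506.1, 136.7]), array([94. , 65.1]), 9.0, 9883)
reader (array([518.5,  16.9]), array([ 63.6, 178.8]), 88.1, 12754) head (array([568.7,  15.2]), array([63.8, 77.9]), 89.5, 7088) grip (array([459.7,  13.3]), array([41.2, 61.3]), 88.9, 2966)
[ 0.5064653  -0.00365778  0.13977533] [-3.14114694e+00 -1.95405213e-04  1.56722504e+00]
clip (array([ 479.7, -238.5]), array([56.2, 70.9]), 15.1, 520)
```

View pics/w3.png

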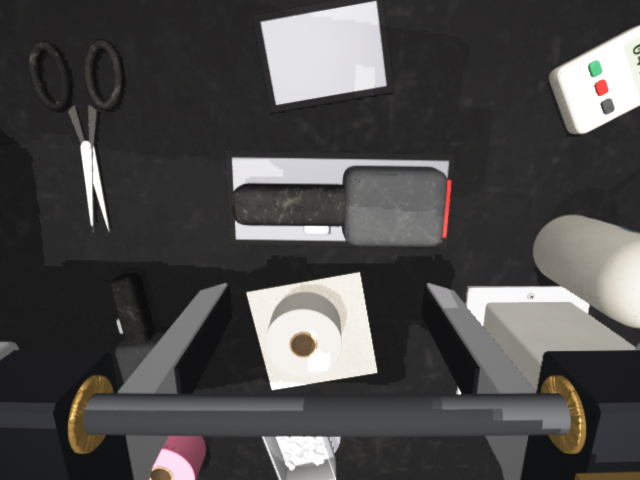

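The reader is centred and aligned on the long mat, around (340,205). The short mat is clear at (324,55), centre (0.506, 0.137), turned 9°. Next I look at the clip box from above.

Request:
send_rows --rows '[{"dx":-30,"dy":-4,"dz":0,"roll":0,"jaw":-1},{"dx":-30,"dy":-4,"dz":0,"roll":0,"jaw":-1},{"dx":-30,"dy":-4,"dz":0,"roll":0,"jaw":-1},{"dx":-30,"dy":-4,"dz":0,"roll":0,"jaw":-1},{"dx":-30,"dy":-4,"dz":0,"roll":0,"jaw":-1},{"dx":-30,"dy":-4,"dz":0,"roll":0,"jaw":-1},{"dx":-30,"dy":-4,"dz":0,"roll":0,"jaw":-1},{"dx":-20,"dy":0,"dz":0,"roll":0,"jaw":-1},{"dx":0,"dy":0,"dz":0,"roll":-7,"jaw":-1},{"dx":0,"dy":0,"dz":0,"roll":-7,"jaw":-1},{"dx":0,"dy":0,"dz":0,"roll":-1.7,"jaw":-1},{"dx":0,"dy":0,"dz":0,"roll":0,"jaw":-1}]'

```text
time_s: 15.38
ee_pos: [0.4783, -0.2333, 0.1399]
eef_rot: [-3.141, -0.0, 1.844]
force: [0.1, -0.2, 0.2]
grip_width: 0.0937
grip_force: 0.0
```

```bash
python3 - <<'E'
from h import *
c=camera("wrist");c=camera("wrist");W=pts(c);f=c["frame"];cv2.imwrite("pics/w4.png",f[...,::-1])
print(get_obs()["ee_pos"],get_obs()["eef_rot"])
for z0,z1 in((.015,.045),(.022,.045),(.028,.045)):print("clip",rect(W,box(W,.42,.56,-.3,-.165,z0,z1)))
br=f.min(2).astype(int)
m=box(W,.4,.6,-.31,-.165,-.004,.008)&(br>110);print("mat",m.sum(),np.percentile(W[m],[1,99],axis=0))
E
```

```text
[ 0.4782768  -0.2332659   0.13996987] [-3.14150190e+00 -1.97275978e-04  1.84106885e+00]
clip (array([ 478. , -233.2]), array([56.3, 81.5]), 15.1, 3213)
clip (array([ 478. , -233.2]), array([56.3, 81.4]), 15.1, 1324)
clip (array([ 478. , -233.2]), array([56.3, 81.4]), 15.1, 862)
mat 3783 [[ 4.44469491e-01 -2.77287801e-01  2.71095769e-04]
 [ 5.19632531e-01 -1.65337395e-01  7.25839450e-03]]
```

View pics/w4.png

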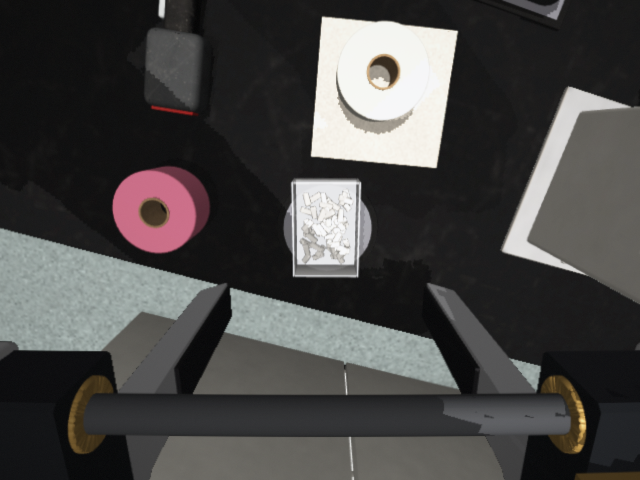

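The clip box, at (326,228), is centred under the tool: (0.478, -0.233), turned 15°. Grasping it.

Request:
send_rows --rows '[{"dx":0,"dy":0,"dz":25,"roll":0,"jaw":-1},{"dx":0,"dy":0,"dz":25,"roll":0,"jaw":-1},{"dx":0,"dy":0,"dz":25,"roll":0,"jaw":-1},{"dx":0,"dy":0,"dz":25,"roll":0,"jaw":-1},{"dx":0,"dy":0,"dz":25,"roll":0,"jaw":-1},{"dx":0,"dy":0,"dz":20,"roll":0,"jaw":-1},{"dx":0,"dy":0,"dz":12,"roll":0,"jaw":-1},{"dx":0,"dy":0,"dz":6,"roll":0,"jaw":-1},{"dx":0,"dy":0,"dz":3,"roll":0,"jaw":-1},{"dx":0,"dy":0,"dz":0,"roll":0,"jaw":-1},{"dx":0,"dy":0,"dz":0,"roll":0,"jaw":-1}]'

```text
time_s: 16.4
ee_pos: [0.4787, -0.234, -0.025]
eef_rot: [3.141, 0.001, 1.842]
force: [0.4, 0.0, -0.3]
grip_width: 0.0941
grip_force: 0.0
```

Request:
send_rows --rows '[{"dx":0,"dy":0,"dz":0,"roll":0,"jaw":1},{"dx":0,"dy":0,"dz":0,"roll":0,"jaw":1},{"dx":0,"dy":0,"dz":0,"roll":0,"jaw":1},{"dx":0,"dy":0,"dz":0,"roll":0,"jaw":1},{"dx":0,"dy":0,"dz":0,"roll":0,"jaw":1},{"dx":0,"dy":0,"dz":0,"roll":0,"jaw":1},{"dx":0,"dy":0,"dz":0,"roll":0,"jaw":1},{"dx":0,"dy":0,"dz":0,"roll":0,"jaw":1}]' --force 18

```text
time_s: 17.07
ee_pos: [0.4781, -0.2338, -0.0258]
eef_rot: [3.142, 0.0, 1.843]
force: [-0.2, 1.2, 1.0]
grip_width: 0.0566
grip_force: 18.0
```

Request:
send_rows --rows '[{"dx":0,"dy":0,"dz":-10,"roll":0,"jaw":1},{"dx":0,"dy":0,"dz":-20,"roll":0,"jaw":1},{"dx":0,"dy":0,"dz":-25,"roll":0,"jaw":1},{"dx":0,"dy":0,"dz":-25,"roll":0,"jaw":1},{"dx":0,"dy":0,"dz":0,"roll":6,"jaw":1},{"dx":0,"dy":0,"dz":0,"roll":7,"jaw":1},{"dx":0,"dy":0,"dz":0,"roll":7,"jaw":1},{"dx":0,"dy":0,"dz":0,"roll":7,"jaw":1},{"dx":0,"dy":0,"dz":0,"roll":7,"jaw":1},{"dx":0,"dy":0,"dz":0,"roll":7,"jaw":1},{"dx":0,"dy":0,"dz":0,"roll":7,"jaw":1},{"dx":0,"dy":0,"dz":0,"roll":7,"jaw":1}]'

```text
time_s: 18.07
ee_pos: [0.4781, -0.2337, 0.0547]
eef_rot: [3.141, -0.0, 0.877]
force: [-1.4, -0.3, -1.7]
grip_width: 0.0563
grip_force: 18.0
```

Request:
send_rows --rows '[{"dx":0,"dy":0,"dz":0,"roll":7,"jaw":1},{"dx":0,"dy":0,"dz":0,"roll":7,"jaw":1},{"dx":0,"dy":0,"dz":0,"roll":7,"jaw":1},{"dx":0,"dy":0,"dz":0,"roll":7,"jaw":1},{"dx":0,"dy":0,"dz":0,"roll":7,"jaw":1},{"dx":0,"dy":0,"dz":0,"roll":6.1,"jaw":1},{"dx":0,"dy":0,"dz":0,"roll":0,"jaw":1},{"dx":0,"dy":0,"dz":0,"roll":0,"jaw":1}]'

```text
time_s: 18.73
ee_pos: [0.4781, -0.2338, 0.0546]
eef_rot: [3.141, -0.0, 0.169]
force: [0.6, -0.5, -0.1]
grip_width: 0.0563
grip_force: 18.0
```

Request:
send_rows --rows '[{"dx":6.3,"dy":-25.8,"dz":0,"roll":0,"jaw":1},{"dx":6.3,"dy":-25.8,"dz":0,"roll":0,"jaw":1},{"dx":6.3,"dy":-25.8,"dz":0,"roll":0,"jaw":1},{"dx":6.3,"dy":-25.8,"dz":0,"roll":0,"jaw":1},{"dx":6.3,"dy":-25.8,"dz":0,"roll":0,"jaw":1},{"dx":6.3,"dy":-25.8,"dz":0,"roll":0,"jaw":1},{"dx":6.3,"dy":-25.8,"dz":0,"roll":0,"jaw":1},{"dx":6.3,"dy":-25.8,"dz":0,"roll":0,"jaw":1},{"dx":6.3,"dy":-25.8,"dz":0,"roll":0,"jaw":1},{"dx":6.3,"dy":-25.8,"dz":0,"roll":0,"jaw":1},{"dx":6.3,"dy":-25.8,"dz":0,"roll":0,"jaw":1},{"dx":6.3,"dy":-25.8,"dz":0,"roll":0,"jaw":1}]'

```text
time_s: 19.73
ee_pos: [0.5016, 0.0854, 0.0544]
eef_rot: [3.142, -0.0, 0.17]
force: [0.6, 0.0, -1.1]
grip_width: 0.0565
grip_force: 18.0
```

Request:
send_rows --rows '[{"dx":6.3,"dy":-25.8,"dz":0,"roll":0,"jaw":1},{"dx":6.3,"dy":-25.4,"dz":0,"roll":0,"jaw":1},{"dx":0,"dy":0,"dz":0,"roll":0,"jaw":1},{"dx":0,"dy":0,"dz":0,"roll":0,"jaw":1},{"dx":0,"dy":0,"dz":0,"roll":0,"jaw":1}]'

```text
time_s: 20.15
ee_pos: [0.5056, 0.1362, 0.0541]
eef_rot: [3.141, 0.0, 0.168]
force: [0.1, 0.0, -0.0]
grip_width: 0.0565
grip_force: 18.0
```

Request:
send_rows --rows '[{"dx":0,"dy":0,"dz":25,"roll":0,"jaw":1},{"dx":0,"dy":0,"dz":25,"roll":0,"jaw":1},{"dx":0,"dy":0,"dz":15,"roll":0,"jaw":1},{"dx":0,"dy":0,"dz":8,"roll":0,"jaw":1},{"dx":0,"dy":0,"dz":4,"roll":0,"jaw":1},{"dx":0,"dy":0,"dz":2.5,"roll":0,"jaw":1},{"dx":0,"dy":0,"dz":0,"roll":0,"jaw":1},{"dx":0,"dy":0,"dz":0,"roll":0,"jaw":-1},{"dx":0,"dy":0,"dz":0,"roll":0,"jaw":-1},{"dx":0,"dy":0,"dz":0,"roll":0,"jaw":-1},{"dx":0,"dy":0,"dz":0,"roll":0,"jaw":-1},{"dx":0,"dy":0,"dz":0,"roll":0,"jaw":-1}]'

```text
time_s: 21.15
ee_pos: [0.5058, 0.1367, -0.0251]
eef_rot: [-3.142, -0.0, 0.166]
force: [0.0, 0.7, -0.1]
grip_width: 0.0866
grip_force: 0.0
```

Request:
send_rows --rows '[{"dx":0,"dy":0,"dz":0,"roll":0,"jaw":-1},{"dx":0,"dy":0,"dz":-10,"roll":0,"jaw":-1},{"dx":0,"dy":0,"dz":-25,"roll":0,"jaw":-1},{"dx":0,"dy":0,"dz":-25,"roll":0,"jaw":-1},{"dx":0,"dy":0,"dz":-25,"roll":0,"jaw":-1},{"dx":0,"dy":0,"dz":-25,"roll":0,"jaw":-1},{"dx":0,"dy":0,"dz":-25,"roll":0,"jaw":-1},{"dx":0,"dy":0,"dz":-25,"roll":0,"jaw":-1},{"dx":0,"dy":25,"dz":0,"roll":0,"jaw":-1},{"dx":0,"dy":25,"dz":0,"roll":0,"jaw":-1},{"dx":0,"dy":25,"dz":0,"roll":0,"jaw":-1},{"dx":0,"dy":25,"dz":0,"roll":0,"jaw":-1}]'

```text
time_s: 22.15
ee_pos: [0.5222, 0.037, 0.1356]
eef_rot: [3.141, -0.001, 0.166]
force: [0.3, -0.0, -0.1]
grip_width: 0.0944
grip_force: 0.0
```

Request:
send_rows --rows '[{"dx":0,"dy":20,"dz":0,"roll":-5,"jaw":-1},{"dx":0,"dy":20,"dz":0,"roll":-7,"jaw":-1},{"dx":0,"dy":0,"dz":0,"roll":-7,"jaw":-1},{"dx":0,"dy":0,"dz":0,"roll":-7,"jaw":-1},{"dx":0,"dy":0,"dz":0,"roll":-7,"jaw":-1},{"dx":0,"dy":0,"dz":0,"roll":-7,"jaw":-1},{"dx":0,"dy":0,"dz":0,"roll":-7,"jaw":-1},{"dx":0,"dy":0,"dz":0,"roll":-7,"jaw":-1},{"dx":0,"dy":0,"dz":0,"roll":-7,"jaw":-1},{"dx":0,"dy":0,"dz":0,"roll":-7,"jaw":-1},{"dx":0,"dy":0,"dz":0,"roll":-7,"jaw":-1},{"dx":0,"dy":0,"dz":0,"roll":-5,"jaw":-1}]'

```text
time_s: 23.15
ee_pos: [0.5304, -0.001, 0.1354]
eef_rot: [3.141, -0.0, 1.568]
force: [-0.1, 0.3, 1.2]
grip_width: 0.0941
grip_force: 0.0
```

Request:
send_rows --rows '[{"dx":0,"dy":0,"dz":0,"roll":0,"jaw":-1},{"dx":0,"dy":0,"dz":0,"roll":0,"jaw":-1}]'

```text
time_s: 23.32
ee_pos: [0.5305, -0.0011, 0.1352]
eef_rot: [3.141, 0.0, 1.559]
force: [-0.6, -0.4, 0.3]
grip_width: 0.0943
grip_force: 0.0
```

```bash
python3 - <<'E'
from h import *
c=camera("wrist");W=pts(c);f=c["frame"];cv2.imwrite("pics/w5.png",f[...,::-1])
br=f.min(2).astype(int);o=get_obs();print(o["ee_pos"],o["eef_rot"],o["qpos"])
print("clip",rect(W,box(W,.4,.62,.08,.2,.027,.04)))
m=box(W,.4,.57,-.16,-.04,.036,.05)&(br>120); print("roll",cv2.minEnclosingCircle((W[m][:,:2]*1000).astype(np.float32)))
m=box(W,.4,.6,-.31,-.19,-.006,.009)&(br>110); print("mat",m.sum(),cv2.minEnclosingCircle((W[m][:,:2]*1000).astype(np.float32)))
S=camera("scene");Ws=pts(S);bs=S["frame"].min(2)
m=box(Ws,.42,.55,-.30,-.17,-.002,.008)&(bs>110); print("mat scene",m.sum(),cv2.minEnclosingCircle((Ws[m][:,:2]*1000).astype(np.float32)))
E
```

```text
[ 0.53043582 -0.00107137  0.13504423] [3.14125078e+00 2.65113923e-05 1.55833287e+00] [-7.10706808e-02  2.88984601e-01  1.62214649e+00 -6.83392904e-06
  1.23011872e+00 -5.86049432e-02]
clip (array([508.5, 136. ]), array([81.3, 56.5]), 9.1, 1363)
roll ((485.48919677734375, -104.50279998779297), 34.74890899658203)
mat 2169 ((480.42938232421875, -239.98703002929688), 40.16441345214844)
mat scene 1115 ((472.01934814453125, -221.97970581054688), 57.48836898803711)
```

View pics/w5.png

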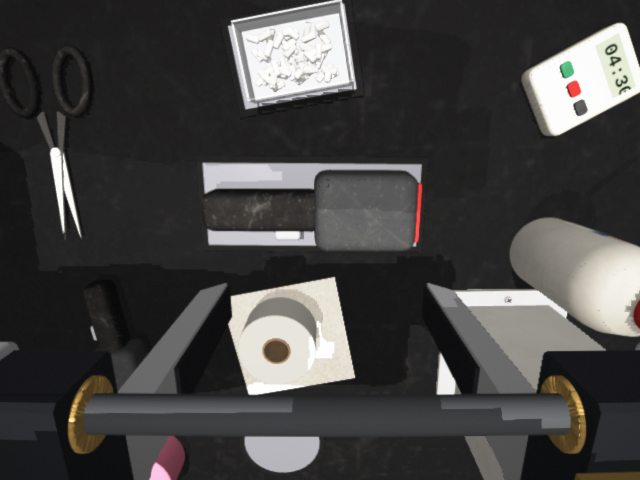

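The clip box is on the short mat at (0.5085, 0.136), turned 9.1°, so about 2.5 mm off centre. Next is the roll, and I'll measure the round mat from above it.

Request:
send_rows --rows '[{"dx":-26,"dy":-11,"dz":0,"roll":0,"jaw":-1},{"dx":-26,"dy":-11,"dz":0,"roll":0,"jaw":-1},{"dx":-26,"dy":-11,"dz":0,"roll":0,"jaw":-1},{"dx":-26,"dy":-11,"dz":0,"roll":0,"jaw":-1},{"dx":0,"dy":0,"dz":0,"roll":0,"jaw":-1},{"dx":0,"dy":0,"dz":0,"roll":0,"jaw":-1}]'

```text
time_s: 23.92
ee_pos: [0.4853, -0.1055, 0.1349]
eef_rot: [3.141, -0.0, 1.558]
force: [-0.1, 0.2, 0.9]
grip_width: 0.0942
grip_force: 0.0
```

```bash
python3 - <<'E'
from h import *
c=camera("wrist");W=pts(c);f=c["frame"]
br=f.min(2).astype(int);o=get_obs();print(o["ee_pos"],o["eef_rot"])
m=box(W,.4,.57,-.16,-.04,.036,.05)&(br>120); print("roll",cv2.minEnclosingCircle((W[m][:,:2]*1000).astype(np.float32)))
m=box(W,.4,.6,-.31,-.188,-.006,.009)&(br>110)
n,l,s,_=cv2.connectedComponentsWithStats(m.astype(np.uint8));m=l==1+s[1:,4].argmax(); print("mat",m.sum(),cv2.minEnclosingCircle((W[m][:,:2]*1000).astype(np.float32)),np.percentile(W[m],[1,99],axis=0))
E
```

```text
[ 0.48560467 -0.10467264  0.13480883] [ 3.14126896e+00 -1.03308151e-04  1.55932011e+00]
roll ((486.04962158203125, -104.45612335205078), 34.09141159057617)
mat 4422 ((480.5981750488281, -238.78919982910156), 40.05060958862305) [[ 0.44444217 -0.27534987  0.00249663]
 [ 0.51735144 -0.20134445  0.00575693]]
```

Request:
send_rows --rows '[{"dx":0,"dy":0,"dz":25,"roll":0,"jaw":-1},{"dx":0,"dy":0,"dz":25,"roll":0,"jaw":-1},{"dx":0,"dy":0,"dz":25,"roll":0,"jaw":-1},{"dx":0,"dy":0,"dz":25,"roll":0,"jaw":-1},{"dx":0,"dy":0,"dz":20,"roll":0,"jaw":-1},{"dx":0,"dy":0,"dz":18,"roll":0,"jaw":-1},{"dx":0,"dy":0,"dz":10,"roll":0,"jaw":-1},{"dx":0,"dy":0,"dz":6,"roll":0,"jaw":-1},{"dx":0,"dy":0,"dz":3,"roll":0,"jaw":-1},{"dx":0,"dy":0,"dz":0,"roll":0,"jaw":-1},{"dx":0,"dy":0,"dz":0,"roll":0,"jaw":-1}]'

```text
time_s: 24.88
ee_pos: [0.4861, -0.1046, -0.0217]
eef_rot: [3.14, 0.0, 1.562]
force: [0.1, 1.1, -0.1]
grip_width: 0.0937
grip_force: 0.0
```

Request:
send_rows --rows '[{"dx":0,"dy":0,"dz":0,"roll":0,"jaw":1},{"dx":0,"dy":0,"dz":0,"roll":0,"jaw":1},{"dx":0,"dy":0,"dz":0,"roll":0,"jaw":1},{"dx":0,"dy":0,"dz":0,"roll":0,"jaw":1},{"dx":0,"dy":0,"dz":0,"roll":0,"jaw":1},{"dx":0,"dy":0,"dz":0,"roll":0,"jaw":1},{"dx":0,"dy":0,"dz":0,"roll":0,"jaw":1}]' --force 20

```text
time_s: 25.47
ee_pos: [0.4856, -0.1047, -0.0222]
eef_rot: [3.141, 0.0, 1.562]
force: [-2.0, -0.3, 4.1]
grip_width: 0.0675
grip_force: 20.0
```

Request:
send_rows --rows '[{"dx":0,"dy":0,"dz":-10,"roll":0,"jaw":1},{"dx":0,"dy":0,"dz":-25,"roll":0,"jaw":1},{"dx":0,"dy":0,"dz":-25,"roll":0,"jaw":1},{"dx":-18,"dy":-0.6,"dz":0,"roll":0,"jaw":1},{"dx":-25,"dy":-0.6,"dz":0,"roll":0,"jaw":1},{"dx":-25,"dy":-0.6,"dz":0,"roll":0,"jaw":1},{"dx":-25,"dy":-0.6,"dz":0,"roll":0,"jaw":1},{"dx":-25,"dy":-0.6,"dz":0,"roll":0,"jaw":1},{"dx":-16,"dy":-0.6,"dz":0,"roll":0,"jaw":1},{"dx":0,"dy":0,"dz":0,"roll":0,"jaw":1},{"dx":0,"dy":0,"dz":0,"roll":0,"jaw":1},{"dx":0,"dy":0,"dz":0,"roll":0,"jaw":1}]'

```text
time_s: 26.47
ee_pos: [0.4806, -0.238, 0.0378]
eef_rot: [-3.141, -0.0, 1.562]
force: [-0.3, 0.0, -0.9]
grip_width: 0.0675
grip_force: 20.0
```

Request:
send_rows --rows '[{"dx":0,"dy":0,"dz":20,"roll":0,"jaw":1},{"dx":0,"dy":0,"dz":20,"roll":0,"jaw":1},{"dx":0,"dy":0,"dz":10,"roll":0,"jaw":1},{"dx":0,"dy":0,"dz":5,"roll":0,"jaw":1},{"dx":0,"dy":0,"dz":2.5,"roll":0,"jaw":1},{"dx":0,"dy":0,"dz":1,"roll":0,"jaw":1},{"dx":0,"dy":0,"dz":0,"roll":0,"jaw":1},{"dx":0,"dy":0,"dz":0,"roll":0,"jaw":-1},{"dx":0,"dy":0,"dz":0,"roll":0,"jaw":-1},{"dx":0,"dy":0,"dz":0,"roll":0,"jaw":-1},{"dx":0,"dy":0,"dz":0,"roll":0,"jaw":-1},{"dx":0,"dy":0,"dz":0,"roll":0,"jaw":-1}]'

```text
time_s: 27.47
ee_pos: [0.4808, -0.2387, -0.0207]
eef_rot: [3.141, 0.0, 1.562]
force: [-0.4, -0.4, -0.3]
grip_width: 0.0934
grip_force: 0.0
```

Request:
send_rows --rows '[{"dx":0,"dy":0,"dz":0,"roll":0,"jaw":-1},{"dx":0,"dy":0,"dz":-10,"roll":0,"jaw":-1},{"dx":0,"dy":0,"dz":-25,"roll":0,"jaw":-1},{"dx":0,"dy":0,"dz":-25,"roll":0,"jaw":-1},{"dx":0,"dy":0,"dz":-25,"roll":0,"jaw":-1},{"dx":0,"dy":0,"dz":-25,"roll":0,"jaw":-1},{"dx":0,"dy":0,"dz":-25,"roll":0,"jaw":-1},{"dx":0,"dy":0,"dz":-25,"roll":0,"jaw":-1},{"dx":25,"dy":5,"dz":0,"roll":0,"jaw":-1},{"dx":25,"dy":5,"dz":0,"roll":0,"jaw":-1},{"dx":0,"dy":0,"dz":0,"roll":0,"jaw":-1},{"dx":0,"dy":0,"dz":0,"roll":0,"jaw":-1}]'

```text
time_s: 28.47
ee_pos: [0.4913, -0.1881, 0.1399]
eef_rot: [3.141, 0.0, 1.564]
force: [-0.2, 0.9, 0.5]
grip_width: 0.0942
grip_force: 0.0
```

```bash
python3 - <<'E'
from h import *
c=camera("wrist");W=pts(c);f=c["frame"];s=camera("scene");Ws=pts(s)
br=f.min(2).astype(int);o=get_obs();print(o["ee_pos"],o["grip_width"],o["joint_vel"].max())
m=box(W,.4,.57,-.3,-.17,.036,.06)&(br>120); print("roll",cv2.minEnclosingCircle((W[m][:,:2]*1000).astype(np.float32)),np.median(W[m][:,2]))
for n,b in dict(reader=(.4,.65,-.04,.07,.022,.05),clip=(.4,.62,.08,.2,.024,.04)).items(): print(n,rect(Ws,box(Ws,*b)))
g=cv2.resize(s["frame"][180:420,240:480],(400,400));cv2.imwrite("pics/fin.png",np.hstack([cv2.resize(f,(400,400)),g])[...,::-1])
E
```

```text
[ 0.49105282 -0.18916596  0.13942614] 0.09379872725889246 0.007969295728195163
roll ((481.73583984375, -238.60972595214844), 34.31730270385742) 0.04367226317879488
reader (array([511.8,  13.5]), array([ 62.4, 174.2]), 89.3, 1383)
clip (array([507. , 136.3]), array([85.9, 60.2]), 8.6, 351)
```

View pics/fin.png

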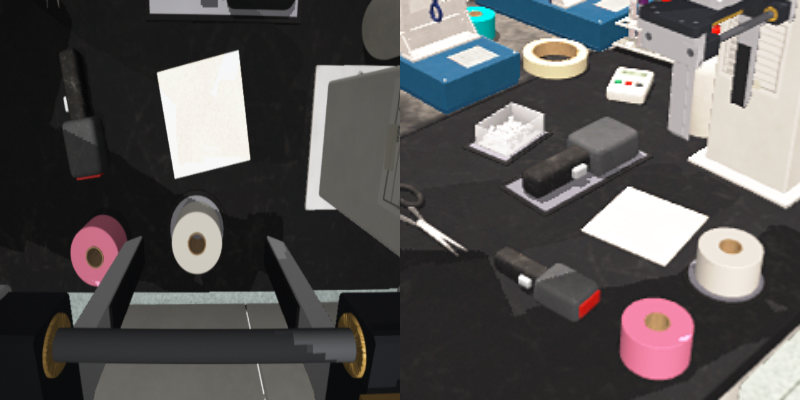

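The picture shows all three on their own mats: roll (730,262), clip box (510,130) and reader (580,160). Nothing else has moved and the gripper is clear.

```bash
python3 -c "
from station import *
print(hand_in())"
```

```text
the job is handed in; nothing more can be done
None
```

I moved the roll, the clip box and the reader onto their own mats, each within about 3 mm of centre by the wrist camera, and handed the job in at about 28.5 s; the hand-in gave no verdict.

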